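# Reunite the negative carrier halves

### The job

Two lower halves of enlarger negative carriers are fixed to the bench, one with a square window and one with a small oblong window. Put on each the upper half that belongs to it (same window, edge notches matching the locating studs), handle rib at the same end as the lower half's tab, so that it lies flat and fully home on the lower half, and let go; lay the plates down gently rather than dropping them. The third upper half, with the long narrow window, has no partner here: leave it where it lies, and leave the other things on the bench undisturbed.

Things in the scene. Friction and masses are not known exactly. Their poses are not given: they have to be found in the camera images.
- square_base: Lower half of a carrier, fixed to the bench: dark steel plate 130 (x) x 96 (y) x 12 mm, window 56 x 56 mm centred at x = 14 mm, flat tab 40 mm wide, 8 mm thick, reaching 25 mm out of its -x end. Origin: centre of the plate's underside, on the bench; z up.
- square_seat (a point): Centre of that lower half's upper face, 12 mm up: its upper half's origin comes here, axes parallel. Two steel studs stand there, 12 mm diameter, 8 mm high, upper half tapering to 6 mm, at (x, y) = (45, 41.5) and (-5, -41.5) mm. The right upper half drops over them with 2.5 mm to spare and the plates touch; a wrong or reversed one rides 8 mm high.
- square_top: Upper half of a carrier, loose, flat: dark steel plate 130 (x) x 96 (y) x 8 mm, 0.2 to 0.4 kg, window 56 x 56 mm centred at x = 14 mm. Origin: centre of underside; z up. Side notches 17 mm wide, cut in from y = 48 to 33 mm: in the +y edge at x = 45 mm, in the -y edge at x = -5 mm.
- square_grip (a point): On this square-window upper half, the middle of its handle rib, at (-42, 0, 25) mm from its origin. Aluminium rib, 14 mm thick (x), 60 mm long (y), standing 30 mm above the plate, top 38 mm above the origin. Pinch it across its thickness.
- small_base: Lower half of a carrier, fixed to the bench: dark steel plate 130 (x) x 96 (y) x 12 mm, window 36 (along x) x 24 mm centred at x = 14 mm, flat tab 40 mm wide, 8 mm thick, reaching 25 mm out of its -x end. Origin: centre of the plate's underside, on the bench; z up.
- small_seat (a point): Centre of that lower half's upper face, 12 mm up: its upper half's origin comes here, axes parallel. Two steel studs stand there, 12 mm diameter, 8 mm high, upper half tapering to 6 mm, at (x, y) = (0, 41.5) and (40, -41.5) mm. The right upper half drops over them with 2.5 mm to spare and the plates touch; a wrong or reversed one rides 8 mm high.
- small_top: Upper half of a carrier, loose, flat: dark steel plate 130 (x) x 96 (y) x 8 mm, 0.2 to 0.4 kg, window 36 (along x) x 24 mm centred at x = 14 mm. Origin: centre of underside; z up. Side notches 17 mm wide, cut in from y = 48 to 33 mm: in the +y edge at x = 0 mm, in the -y edge at x = 40 mm.
- small_grip (a point): On this small-window upper half, the middle of its handle rib, at (-42, 0, 25) mm from its origin. Aluminium rib, 14 mm thick (x), 60 mm long (y), standing 30 mm above the plate, top 38 mm above the origin. Pinch it across its thickness.
- long_top: Upper half of a carrier, loose, flat: dark steel plate 130 (x) x 96 (y) x 8 mm, 0.2 to 0.4 kg, window 65 (along x) x 24 mm centred at x = 14 mm. Origin: centre of underside; z up. Side notches 17 mm wide, cut in from y = 48 to 33 mm: in the +y edge at x = 22 mm, in the -y edge at x = 17 mm. No partner here: stays where it is. Rib as on the others.
- cassette1: Bystander: 35 mm film cassette standing upright, 25 mm diameter, 46 mm high; origin under its centre.
- cassette2: Bystander: another such film cassette.
- reel: Bystander: white film reel lying flat, 72 mm diameter, 38 mm high; origin under its centre.
- loupe: Bystander: black loupe standing on the bench, 52 mm diameter, 42 mm high; origin under its centre.
- jar: Bystander: small closed jar, 60 mm diameter, 60 mm high; origin under its centre.
- tape: Bystander: roll of black tape lying flat, 90 mm diameter, 25 mm high; origin under its centre.
Not all that is in view belongs to the job. Leave any turquoise look-alike of the small_top alone. What is shaped like the square_top but red is not meant.

How it is judged (in metres and radians):
At the end, for the whole second after the job is handed in: Each of the two upper halves lies on its own lower half: origins within 6 mm horizontally of the seat centre, underside within 3 mm of the lower half's upper face, axes parallel within 0.12 rad, level within 0.05 rad, at rest; the long-window upper half is within 20 mm of where it lay (horizontal distance between square_top and square_seat below 0.006 m and z of square_top in the frame of square_seat between -0.003 and 0.003 m and angle between the x axis of square_top and the x axis of square_base, either way round below 0.12 rad and angle between each of square_top, small_top's own z axis and vertical below 0.05 rad and linear speed of each of square_top, small_top below 0.01 m/s and horizontal distance between small_top and small_seat below 0.006 m and z of small_top in the frame of small_seat between -0.003 and 0.003 m and angle between the x axis of small_top and the x axis of small_base, either way round below 0.12 rad and distance of long_top from where it was at the start of the episode below 0.02 m); the robot touches nothing.
It fails at once if a bystander was shifted by more than 40 mm (distance of any of cassette1, cassette2, reel, loupe, jar, tape from where it was at the start of the episode above 0.04 m).
It fails at once if an upper half was dropped (out of the fingers and falling faster than 0.55 m/s, a fall of some 15 mm) ((linear speed of square_top above 0.55 m/s and contact force between the fingers and square_top below 0.05 N) or (linear speed of small_top above 0.55 m/s and contact force between the fingers and small_top below 0.05 N) or (linear speed of long_top above 0.55 m/s and contact force between the fingers and long_top below 0.05 N)).
It also fails if it takes over 61 s, if anything falls off the work surface, if the arm or the gripper's body presses on something with over 40 N, if the wrist force passes 120 N, or if a joint passes its speed limit or range.

### The arm

A 7-joint arm with a two-finger parallel gripper is mounted at the origin on the work surface. World frame = base frame: x ahead of the robot, y to its left, z up, the work surface at z = 0. Lengths are in mm, angles in rad, forces in N, time in s.
With the tool pointing down it reaches from about 400 to 875 mm from the base axis. Payload 4.4 kg.
Tool frame: the origin (TCP) lies midway between the tips of the shut fingers; the grasp point (between the pads) lies 19 mm behind it (ctrl.pinch_z is the distance from the TCP to the grasp point, in mm); z points along the fingers, y is the direction in which the jaws open and shut (so a half turn about z gives the same grasp; the last joint's range is limited). The gripper opens to 85 mm and grips with 20 to 120 N. Pads are 22 mm wide; open, the fingers measure 114 mm over their backs; the gripper's body (76 mm by 85 mm) begins 54 mm behind the grasp point. The pads swing forward as they close: fully open they stand 13 mm farther back than shut.
Start: joints at [-1.223, 0.628, 0.038, 1.517, -0.027, 0.996, -0.02], TCP at [261.338, 595.164, 231.313] pointing down, gripper open.
Joint ranges: [-3.06, 3.06], [-0.37, 2.12], [-1.25, 1.32], [0.18, 2.47], [-1.1, 4.24], [0.23, 1.98], [-2.94, 2.94]. Speed limits (rad/s): [2.57, 2.57, 3.14, 3.14, 3.14, 3.14, 3.14].

### API

Orientations are given as [roll, pitch, yaw] about the fixed x, y, z axes, in that order (R = Rz(yaw) Ry(pitch) Rx(roll)).
In Python, from station import status, cams, ticket, look_for, trace, landmark_of, ctrl gives the robot as it stands.
- The arm moves only by the tool apply_moves, never from a script. Its argument "steps" is a list of rows, each an object of numbers: "x", "y", "z": the shift along the tool's x, y, z in m; "turn": the turn about the tool's z in rad. In form: [{"x": .., "y": .., "z": .., "turn": ..}, ...]. A call has 1 to 5 rows; each row shifts and turns the commanded pose from where the row before left it, along the tool's axes as they then stand; what a row does not reach is not made up. A row lasts 1/8 s, in which the tool goes at most 62.5 mm and 10.7 degrees, less where a joint would pass 70% of its speed; a pose out of reach is approached as far as the arm can. A call is refused whole if a number of a shift passes 0.0625 or a number of a turn 0.188, either way. A call with a gripper value outside its range is refused whole. "hand" is the closure in counts, from 0 (fully open) to 255 (shut), set as the call begins (left out, the last holds). The fingers move at their own pace and stop on an object; the grip force is fixed at half the most. Time passes only in rows, so rows that do not move let the fingers close. It gives the time, the measured TCP pose, the force and the opening at its end, in the units of the state.
- status.get_obs(): the state, without advancing time (a new reading comes with each control period).
- cams.grab_frame(name): name is "scene" or "side" or "wrist"; returns the picture (400x640x3 uint8, red, green, blue); there is no depth.
- cams.get_calibration(name): a dict with "mtx" (3x3 intrinsics, pixels), "position" and "attitude" of the camera in the world. Camera axes: x right, y down, z forward; pixel columns grow to the right and rows downward; lengths in mm; the calibration is good to about 2 mm. A picture is of the moment at which its call begins: read the wrist's pose just before it. get_calibration takes no time and is no camera call; for the wrist camera it gives the pose at the moment of the call.
- ticket.sign_off(): hands the job in, once; it reports no verdict.
Trained networks look in the newest picture that a camera, given by its name, has taken for a name from the list of things; names that differ only in an ending like _2 or _b are one class to them, and where a whole thing is asked for, a point or a joint stands for the part that bears it (a point fixed in the world has none). Each returns a list of dicts, best first, with "conf" (0 to 1); they miss things now and then, are a little off and sometimes report something else, mostly with a low value. They report only what shows in the picture. A call takes as long as a camera call. They do not tell look-alikes from the thing itself.
- look_for(target, camera): "xy" ([column, row] in pixels, amid what is visible of it).
- trace(target, camera): "mask" (400x640 bool, what is visible of it) and "xy" ([column, row] in pixels, amid what is visible of it).
- landmark_of(target, camera): "xy" ([column, row] in pixels: a listed point, or the origin of a listed thing).
The state is a dict: "clock": time; "joints": joint angles; "joint_velocities": joint speeds; "tau": joint torques, N m; "ee_pos": TCP position; "orientation": TCP orientation; "wrist_force": force on the tool from outside, world axes, zero at the start; "wrist_torque": the same for the moment, N m; "opening": finger opening in mm.
Only numpy, scipy, OpenCV 4.12 (cv2) and the standard library are available. Lean on these libraries where they do the work, as an engineer would, in place of code of your own. Each camera call takes 0.05 s, during which the arm holds its last target. There are 200 camera calls.

## Working session

There is one attempt and no reset: what is moved stays moved. The work goes in short steps, Python scripts to look and compute and a tool call to move; the robot and the scene stay as the last step left them, time stands still between calls to the robot, and variables do not carry over. Pictures are saved under pics/ and viewed, about 8 in all and at most 12, crops included, and the job is handed in when it is done.

Besides the shell and the picture viewer there is one more tool, called after "Request:" by a JSON object that holds its "method" and its "body", one argument or row to a line. apply_moves: Moves the arm, as the interface text tells. Its arguments: {"type":"object","properties":{"steps":{"type":"array","items":{"type":"object","properties":{"x":{"type":"number"},"y":{"type":"number"},"z":{"type":"number"},"turn":{"type":"number"}}}},"hand":{"type":"number"}},"required":["steps"]}

```bash
mkdir -p pics; ls
cat > h.py <<'E'
import numpy as np, cv2
from station import status, cams, ticket, look_for, trace, landmark_of, ctrl
from scipy.spatial.transform import Rotation as Ro
def rot(a):
    a=np.array(a,float)
    return a if a.shape==(3,3) else (Ro.from_quat(a).as_matrix() if a.size==4 else Ro.from_euler('xyz',a).as_matrix())
def ray(cal,uv,z):
    d=rot(cal['attitude'])@np.linalg.inv(cal['mtx'])@np.array([uv[0],uv[1],1.]); p=np.array(cal['position'],float)
    return p+d*(z-p[2])/d[2]
def proj(cal,P):
    c=(np.atleast_2d(P)-np.array(cal['position']))@rot(cal['attitude']); q=c@np.array(cal['mtx']).T
    return q[:,:2]/q[:,2:]
def save(img,n): cv2.imwrite('pics/'+n,img[:,:,::-1])
E
python3 - <<'E'
from h import *
o=status.get_obs(); print({k:np.round(v,3) for k,v in o.items()}, ctrl.pinch_z)
for c in ['scene','side','wrist']:
    im=cams.grab_frame(c); save(im,c+'0.png'); k=cams.get_calibration(c); print(c,k)
    for t in ['square_top','small_top','long_top','square_base','small_base','square_grip','small_grip','square_seat','small_seat']:
        z={'e':12}.get('x',25 if 'grip' in t else 12 if 'seat' in t else 0)
        r=landmark_of(t,c); print(t,[(np.round(a['xy']),round(a['conf'],2),np.round(ray(k,a['xy'],z)[:2])) for a in r[:4]])
E
```

```text
pics
{'clock': np.float64(0.0), 'joints': array([-1.223,  0.629,  0.038,  1.518, -0.027,  0.996, -0.02 ]), 'joint_velocities': array([ 0.001, -0.001, -0.   , -0.   , -0.001, -0.002, -0.   ]), 'tau': array([ 1.0000e-03, -5.6340e+01,  1.2270e+00, -1.9344e+01,  1.1000e-02,
        1.1000e-02,  0.0000e+00]), 'ee_pos': array([261.098, 594.553, 230.379]), 'orientation': array([-3.14 ,  0.   ,  2.728]), 'wrist_force': array([-0.112, -0.341, -0.193]), 'wrist_torque': array([0.009, 0.039, 0.03 ]), 'opening': np.float64(85.303)} 18.700000000000003
scene {'mtx': array([[429.66594357,   0.        , 313.38334989],
       [  0.        , 429.66594357, 198.31192365],
       [  0.        ,   0.        ,   1.        ]]), 'position': array([1453.51159759,  422.90327108,  762.93127632]), 'attitude': array([-2.18133973,  0.02230906,  2.00049238])}
square_top [(array([242., 159.]), 0.75, array([ 344., -388.])), (array([222., 172.]), 0.67, array([ 446., -403.])), (array([216., 188.]), 0.62, array([ 537., -361.])), (array([182., 218.]), 0.62, array([ 711., -363.]))]
small_top [(array([314., 222.]), 0.97, ar
[... 1861 characters left out ...]
ay([358., 182.]), 0.87, array([420., -78.])), (array([317., 199.]), 0.81, array([527.,   0.]))]
square_seat [(array([291., 162.]), 0.94, array([ 608., -208.]))]
small_seat [(array([273., 252.]), 0.78, array([621., 185.]))]
wrist {'mtx': array([[289.35359876,   0.        , 316.26409987],
       [  0.        , 289.35359876, 203.46749139],
       [  0.        ,   0.        ,   1.        ]]), 'position': array([193.16717266, 625.22900415, 375.12810403]), 'attitude': array([ 2.84759087e+00, -4.69365950e-04,  1.15724544e+00])}
square_top []
small_top [(array([  2., 393.]), 0.93, array([391., -41.]))]
long_top []
square_base []
small_base []
square_grip []
small_grip []
square_seat []
small_seat []
```

View pics/scene0.png

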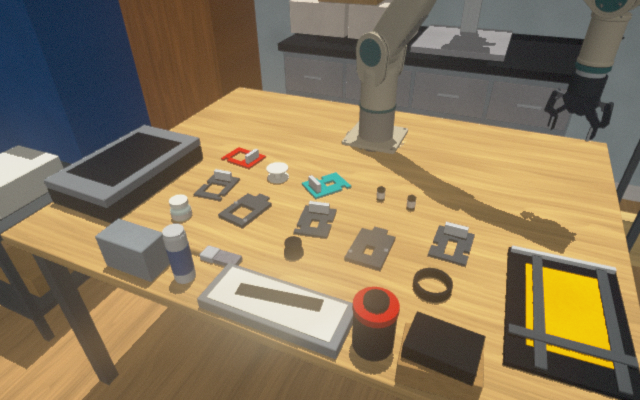

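View pics/side0.png

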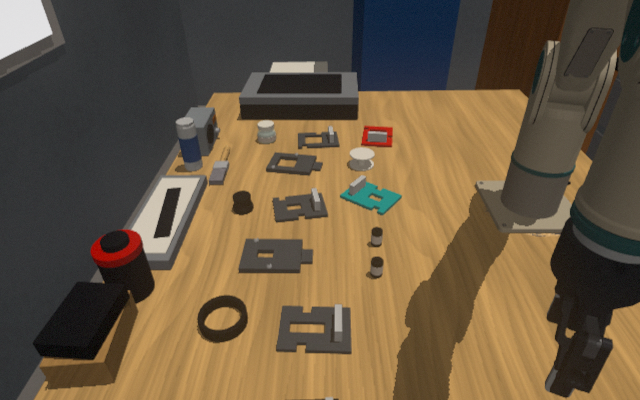

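Scene picture, candidates:
- **square_top:** dark plate at (217,186) is the candidate. The red look-alike at (243,157) is not meant.
- **small_top:** dark plate at (315,220) is the candidate. The turquoise one at (327,186) is not meant.
- **long_top:** the plate at (453,243).
- **Bases:** (245,209) and (370,247), with tabs pointing to the robot.

I'll check these choices in one close crop while moving to a hover.

Run:
```python
import cv2
a=cv2.imread('pics/scene0.png')
b=cv2.resize(a[140:275,185:485],(800,360),interpolation=cv2.INTER_CUBIC); cv2.imwrite('pics/crop0.png',b)
```

```text
(no output)
```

View pics/crop0.png

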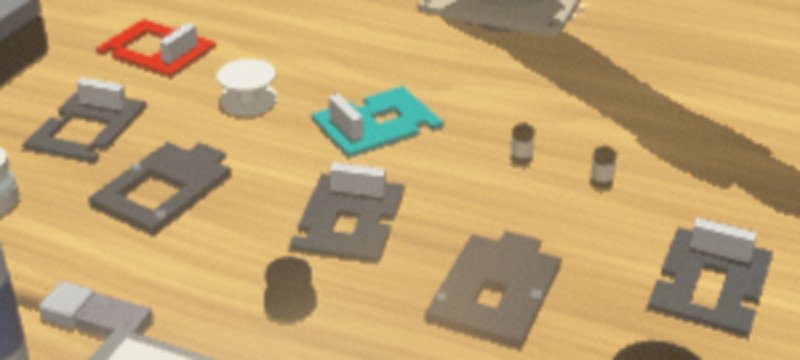

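Request:
{"method": "apply_moves", "body": {
  "steps": [
    {"x":-0.0575,"y":-0.0115,"z":0.0025,"turn":0.0964},
    {"x":-0.0575,"y":-0.0115,"z":0.0025,"turn":0.0964},
    {"x":-0.0575,"y":-0.0115,"z":0.0025,"turn":0.0964},
    {"x":-0.0575,"y":-0.0115,"z":0.0025,"turn":0.0964},
    {"x":-0.0575,"y":-0.0115,"z":0.0025,"turn":0.0964}
  ],
  "hand": 0
}}

```text
clock: 2.12
ee_pos: [464.3, 384.6, 218.9]
orientation: [3.141, 0.0, 2.243]
wrist_force: [-0.1, -0.2, -0.3]
opening: 85.5
```

Crop: the dark square-window top is at far left, the dark small-window top in the middle, and the long one at right. The choices hold.

Request:
{"method": "apply_moves", "body": {
  "steps": [
    {"x":-0.0575,"y":0.006,"z":0.0025,"turn":0.1},
    {"x":-0.0575,"y":0.006,"z":0.0025,"turn":0.1},
    {"x":-0.0575,"y":0.006,"z":0.0025,"turn":0.1}
  ]
}}

```text
clock: 2.5
ee_pos: [572.8, 250.3, 211.4]
orientation: [3.141, -0.0, 1.943]
wrist_force: [1.4, 0.1, 0.1]
opening: 85.4
```

Run:
```python
from h import *
o=status.get_obs(); print(np.round(o['ee_pos']),o['orientation'])
im=cams.grab_frame('wrist'); save(im,'w1.png'); k=cams.get_calibration('wrist'); np.save('w1.npy',k,allow_pickle=True)
for t,z in [('small_top',0),('small_base',0),('small_seat',12),('small_grip',25),('long_top',0)]:
    r=landmark_of(t,'wrist'); print(t,[(np.round(a['xy']),round(a['conf'],2),np.round(ray(k,a['xy'],z)[:2])) for a in r[:3]])
```

```text
[573. 250. 211.] [ 3.14058025e+00 -2.42126547e-04  1.94296644e+00]
small_top [(array([257., 330.]), 0.84, array([577.,  -9.])), (array([126., 319.]), 0.73, array([391., -57.]))]
small_base [(array([336., 235.]), 0.73, array([630., 174.]))]
small_seat [(array([336., 239.]), 0.96, array([629., 174.]))]
small_grip [(array([224., 334.]), 0.95, array([534.,  -9.])), (array([180., 136.]), 0.51, array([418., 234.]))]
long_top [(array([320.,  52.]), 0.72, array([533., 371.]))]
```

View pics/w1.png

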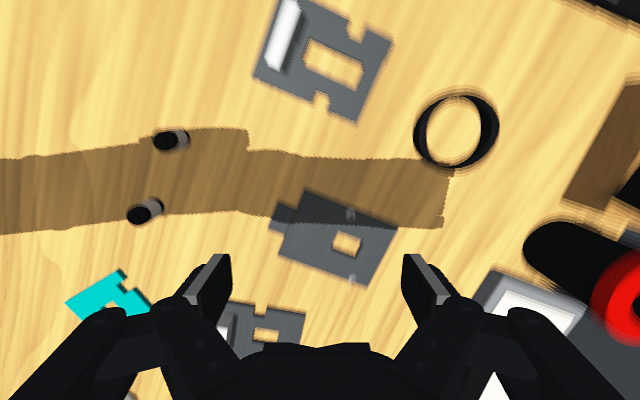

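Wrist picture (slightly blurred by motion): the small base is at (340,240) and small_top at (265,330), partly behind the fingers. long_top is at (325,60), tape at (455,130). I'll fit the poses by rendering the plate models.

```bash
cat > fit.py <<'E'
from h import *
from scipy.optimize import minimize
box=lambda x0,x1,y0,y1: np.array([[x0,y0],[x1,y0],[x1,y1],[x0,y1]],float)
W={'square':(56,56),'small':(36,24),'long':(65,24)}
N={'square':(45,-5),'small':(0,40),'long':(22,17)}
def slices(name):
    w,kind=name.split('_'); a,b=W[w]; win=box(14-a/2,14+a/2,-b/2,b/2); L=[]
    if kind=='base':
        for z in (0,3,6,8,10,12): L.append((z,[box(-65,65,-48,48)]+([box(-90,-64,-20,20)] if z<=8 else []),[win]))
    else:
        p,m=N[w]; cut=[win,box(p-8.5,p+8.5,33,49),box(m-8.5,m+8.5,-49,-33)]
        for z in (0,2,4,6,8): L.append((z,[box(-65,65,-48,48)],cut))
        for z in range(8,39,3): L.append((z,[box(-49,-35,-30,30)],[]))
    return L
S=4
def render(k,name,p,zo,shape=(400,640)):
    c,s=np.cos(p[2]),np.sin(p[2]); R=np.array([[c,-s],[s,c]]); out=np.zeros(shape,np.uint8)
    def poly(q,z):
        g=q@R.T+p[:2]; return np.round(proj(k,np.c_[g,np.full(len(g),z+zo)])*16).astype(np.int32)
    for z,add,sub in slices(name):
        m=np.zeros(shape,np.uint8)
        for q in add: cv2.fillPoly(m,[poly(q,z)],255,cv2.LINE_AA,4)
        for q in sub: cv2.fillPoly(m,[poly(q,z)],0,cv2.LINE_AA,4)
        out=np.maximum(out,m)
    return out.astype(np.float32)/255
def fit(im,k,name,p0,zo=0.,thr=95,bg=None):
    hsv=cv2.cvtColor(im,cv2.COLOR_RGB2HSV); m=(hsv[:,:,1]<thr).astype(np.float32)
    roi=cv2.dilate(render(k,name,p0,zo),np.ones((25,25)))
    if bg is not None: roi=roi*bg
    b=lambda x,s: cv2.GaussianBlur(x,(0,0),s)
    p=np.array(p0,float)
    for s in (4,1.2):
        M=b(m,s); f=lambda p: float((roi*(b(render(k,name,p,zo),s)-M)**2).sum())
        d=np.array([[0,0,0],[8,0,0],[0,8,0],[0,0,.12]])*(1 if s>2 else .3)
        r=minimize(f,p,method='Nelder-Mead',options=dict(initial_simplex=p+d,xatol=.02,fatol=1e-3)); p=r.x
    R=render(k,name,p,zo)
    return p,((R>.5)&(m>.5)&(roi>0)).sum()/(((R>.5)|(m>.5))&(roi>0)).sum()
def overlay(im,k,items,fn):
    o=im.copy()
    for n,p,zo in items:
        e=cv2.morphologyEx((render(k,n,p,zo)>.5).astype(np.uint8),cv2.MORPH_GRADIENT,np.ones((2,2)))>0; o[e]=(255,0,255)
    save(o,fn)
E
python3 - <<'E'
from fit import *
im=cams.grab_frame('wrist'); k=cams.get_calibration('wrist'); save(im,'w2.png')
it=[]
for n,p0 in [('small_base',(629,174,0.)),('long_top',(528,380,0.))]:
    p,q=fit(im,k,n,p0); print(n,np.round(p,3),round(q,3)); it.append((n,p,0))
for thr in (70,120): print(thr,[np.round(a,3) for a in fit(im,k,'small_base',it[0][1],thr=thr)])
overlay(im,k,it,'w2o.png'); o=status.get_obs(); print(o['clock'],np.round(o['ee_pos'],1))
E
```

```text
small_base [ 6.25076e+02  1.89135e+02 -1.60000e-02] 0.965
long_top [ 5.24884e+02  3.81628e+02 -2.50000e-02] 0.973
70 [array([ 6.24964e+02,  1.88800e+02, -8.00000e-03]), np.float64(0.96)]
120 [array([ 6.2698e+02,  1.8772e+02, -1.8000e-02]), np.float64(0.718)]
2.85 [570.5 253.4 211.2]
```

View pics/w2o.png

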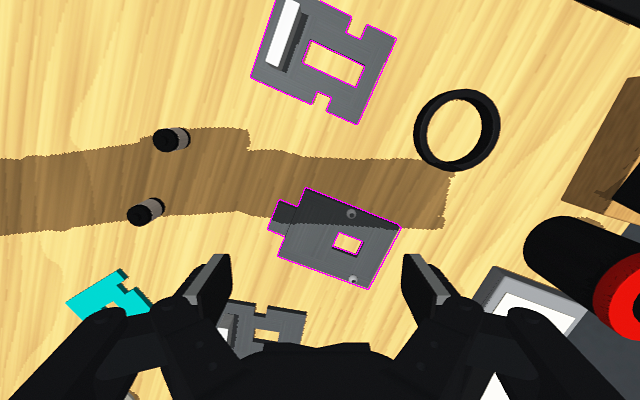

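Overlay: the base and long-plate outlines sit on the edges (base at (340,240), IoU 0.965). Next I move to view small_top.

Request:
{"method": "apply_moves", "body": {
  "steps": [
    {"x":-0.0488,"y":-0.0155,"z":0.015,"turn":0.093},
    {"x":-0.0488,"y":-0.0155,"z":0.015,"turn":0.093},
    {"x":-0.0488,"y":-0.0155,"z":0.015,"turn":0.093},
    {"x":-0.0488,"y":-0.0155,"z":0.015,"turn":0.093},
    {}
  ]
}}

```text
invalid input
```

Run:
```python
from fit import *
for i in range(3): im=cams.grab_frame('wrist')
k=cams.get_calibration('wrist'); save(im,'w3.png')
it=[]
for n,p0 in [('small_top',(572,-8,0.)),('small_base',(625,189,0))]:
    p,q=fit(im,k,n,p0); print(n,np.round(p,3),round(q,3)); it.append((n,p,0))
overlay(im,k,it,'w3o.png'); o=status.get_obs(); print(o['clock'],np.round(o['ee_pos'],1),o['orientation'])
p=it[0][1]; print('grip',p[:2]-42*np.array([np.cos(p[2]),np.sin(p[2])]))
```

```text
small_top [ 5.64363e+02 -5.17800e+00  1.42000e-01] 0.505
small_base [ 6.25500e+02  1.88004e+02 -1.20000e-02] 0.968
3.0 [570.7 253.  211.3] [-3.14150788e+00 -7.14575251e-04  1.94829231e+00]
grip [522.78387931 -11.11189811]
```

View pics/w3o.png

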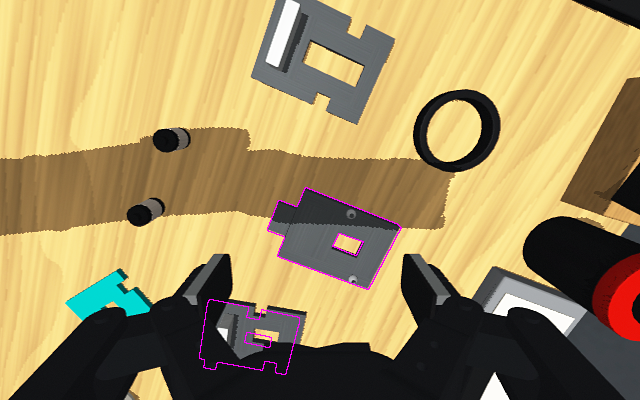

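The move was refused because of the empty row, so the arm stood still. I'll repeat it with full rows.

Request:
{"method": "apply_moves", "body": {
  "steps": [
    {"x":-0.0488,"y":-0.0155,"z":0.015,"turn":0.093},
    {"x":-0.0488,"y":-0.0155,"z":0.015,"turn":0.093},
    {"x":-0.0488,"y":-0.0155,"z":0.015,"turn":0.093},
    {"x":-0.0488,"y":-0.0155,"z":0.015,"turn":0.093},
    {"x":0,"y":0,"z":0,"turn":0}
  ]
}}

```text
clock: 3.62
ee_pos: [555.0, 43.4, 150.6]
orientation: [-3.139, 0.003, 1.567]
wrist_force: [0.3, 0.7, 0.5]
opening: 85.5
```

Run:
```python
from fit import *
for i in range(3): im=cams.grab_frame('wrist')
k=cams.get_calibration('wrist'); save(im,'w4.png')
it=[]
for n,p0 in [('small_top',(572,-8,0.)),('small_base',(625,189,0))]:
    p,q=fit(im,k,n,p0); print(n,np.round(p,3),round(q,3)); it.append((n,p,0))
overlay(im,k,it,'w4o.png'); o=status.get_obs(); print(o['clock'],np.round(o['ee_pos'],1),o['orientation'])
p=it[0][1]; print('grip',p[:2]-42*np.array([np.cos(p[2]),np.sin(p[2])]))
```

```text
small_top [5.74112e+02 8.37800e+00 1.92000e-01] 0.955
small_base [ 6.25486e+02  1.91311e+02 -1.00000e-03] 0.988
3.775 [557.2  49.9 151.5] [ 3.14086270e+00 -1.14194308e-03  1.57606342e+00]
grip [5.32883605e+02 3.64447452e-01]
```

View pics/w4o.png

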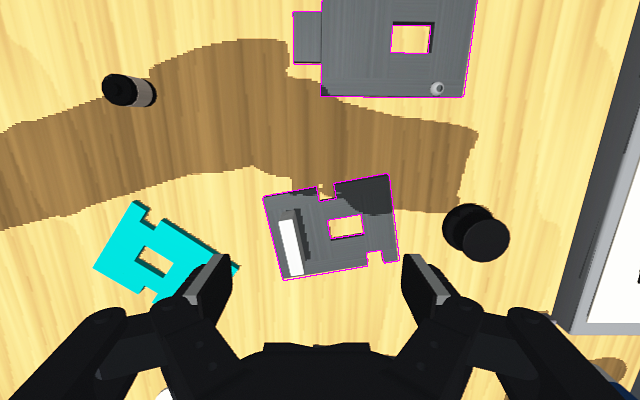

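Overlay: the fit on small_top at (330,230) is tight. The turquoise plate's corner at (238,268) is near the left finger, so I'll half-close the hand before going down.

Request:
{"method": "apply_moves", "body": {
  "steps": [
    {"x":0,"y":0,"z":0,"turn":-0.094},
    {"x":0,"y":0,"z":0,"turn":-0.094},
    {"x":-0.044,"y":-0.0333,"z":0,"turn":0},
    {"x":0,"y":0,"z":0.05,"turn":0},
    {"x":0,"y":0,"z":0,"turn":0}
  ],
  "hand": 130
}}

```text
clock: 4.4
ee_pos: [530.5, 0.6, 99.3]
orientation: [-3.136, -0.002, 1.764]
wrist_force: [-0.8, 0.3, 0.5]
opening: 41.4
```

Run:
```python
from fit import *
for i in range(3): im=cams.grab_frame('wrist')
k=cams.get_calibration('wrist'); save(im,'w5.png')
o=status.get_obs(); print(o['clock'],np.round(o['ee_pos'],1),o['orientation'],o['opening'])
for t in ['small_grip']: print([(a['xy'],a['conf'],ray(k,a['xy'],25)) for a in landmark_of(t,'wrist')[:2]])
```

```text
4.55 [5.338e+02 4.000e-01 1.025e+02] [ 3.13931918e+00 -3.32235574e-04  1.76455405e+00] 41.68944436187052
[([172.2, 261.8], 0.91, array([422.02009239, -66.742488  ,  25.        ])), ([315.5, 214.1], 0.72, array([533.35175844,  -1.2920823 ,  25.        ]))]
```

View pics/w5.png

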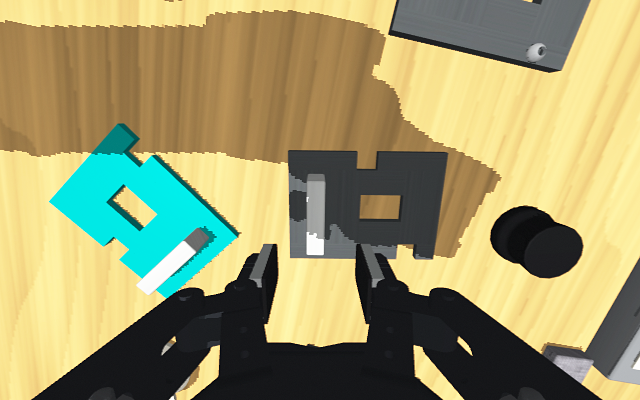

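View: the rib at (316,215) is centred between the jaws, and the turquoise plate's corner is well clear. Descend, grip, lift.

Request:
{"method": "apply_moves", "body": {
  "steps": [
    {"x":0,"y":0,"z":0.04,"turn":0},
    {"x":0,"y":0,"z":0.035,"turn":0},
    {"x":0,"y":0,"z":0.014,"turn":0},
    {"x":0,"y":0,"z":0,"turn":0},
    {"x":0,"y":0,"z":0,"turn":0}
  ]
}}

```text
clock: 5.22
ee_pos: [533.6, -1.1, 13.7]
orientation: [3.139, 0.0, 1.762]
wrist_force: [0.2, -0.4, 0.4]
opening: 42.0
```

Request:
{"method": "apply_moves", "body": {
  "steps": [
    {"x":0,"y":0,"z":0,"turn":0},
    {"x":0,"y":0,"z":0,"turn":0},
    {"x":0,"y":0,"z":0,"turn":0},
    {"x":0,"y":0,"z":0,"turn":0},
    {"x":0,"y":0,"z":0,"turn":0}
  ],
  "hand": 255
}}

```text
clock: 5.85
ee_pos: [533.2, -1.2, 13.4]
orientation: [3.14, 0.0, 1.762]
wrist_force: [-1.7, -0.1, 6.4]
opening: 12.8
```

Request:
{"method": "apply_moves", "body": {
  "steps": [
    {"x":0,"y":0,"z":-0.01,"turn":0},
    {"x":0,"y":0,"z":-0.03,"turn":0},
    {"x":0,"y":0,"z":-0.03,"turn":0},
    {"x":0,"y":0,"z":-0.03,"turn":0},
    {"x":0,"y":0,"z":0,"turn":0}
  ]
}}

```text
clock: 6.48
ee_pos: [533.8, -1.2, 114.4]
orientation: [3.137, 0.001, 1.762]
wrist_force: [0.3, 0.2, -3.2]
opening: 13.2
```

Run:
```python
from fit import *
for i in range(3): im=cams.grab_frame('wrist')
k=cams.get_calibration('wrist'); save(im,'w6.png')
o=status.get_obs(); print(o['clock'],np.round(o['ee_pos'],1),o['orientation'],o['opening'],o['wrist_force'])
e=o['ee_pos']
for zo in (-8,-5,-2):
    p,q=fit(im,k,'small_top',(574+e[0]-533.8,8.4,.192),zo=e[2]-13.5+zo+5); print(zo,p,q)
```

```text
6.625 [531.4  -1.  111.4] [-3.13952981e+00 -5.73910968e-04  1.76196716e+00] 12.906496277882466 [-0.68189975 -0.31981322 -2.86769038]
-8 [5.73311765e+02 5.97761291e+00 1.83574957e-01] 0.8737601924876354
-5 [5.72219534e+02 6.74679738e+00 1.81265717e-01] 0.8729195831389018
-2 [5.71504181e+02 6.95876742e+00 1.82044399e-01] 0.8468668891360771
```

View pics/w6.png

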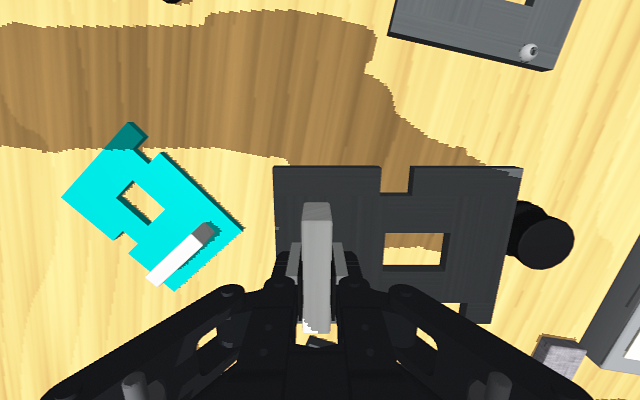

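The plate is held level: rib at (316,265), window at (415,250). I carry it towards the base and measure the base once more beyond the held plate.

Request:
{"method": "apply_moves", "body": {
  "steps": [
    {"x":0,"y":0,"z":0,"turn":0.1},
    {"x":0,"y":0,"z":0,"turn":0.1},
    {"x":0.04,"y":0.02,"z":-0.01,"turn":0},
    {"x":0.04,"y":0.02,"z":-0.01,"turn":0},
    {"x":0.025,"y":0.0105,"z":0,"turn":0}
  ]
}}

```text
clock: 7.25
ee_pos: [584.3, 106.1, 131.2]
orientation: [-3.141, -0.001, 1.564]
wrist_force: [0.8, -1.3, -3.0]
opening: 13.2
```

Run:
```python
from fit import *
for i in range(5): im=cams.grab_frame('wrist')
k=cams.get_calibration('wrist'); save(im,'w7.png')
o=status.get_obs(); e=o['ee_pos'];print(o['clock'],np.round(e,1),o['orientation'],o['opening'])
t,q=fit(im,k,'small_top',(e[0]+42,e[1]+1.6,-.01),zo=e[2]-13.5); print('top',np.round(t,3),q, 'expect',e[0]+42,e[1]+1.6)
held=1-cv2.dilate((render(k,'small_top',t,e[2]-13.5)>.1).astype(np.float32),np.ones((9,9)))
b,q=fit(im,k,'small_base',(625.3,189.5,-.01),bg=held); print('base',np.round(b,3),q)
overlay(im,k,[('small_top',t,e[2]-13.5),('small_base',b,0)],'w7o.png')
```

```text
7.5 [582.5 102.1 130.9] [-3.13847146e+00  1.58050580e-03  1.56109146e+00] 12.900064107635444
top [ 6.23625e+02  1.01568e+02 -1.90000e-02] 0.8660346248969497 expect 624.5499905630779 103.73653240365141
base [ 6.25371e+02  1.87379e+02 -7.00000e-03] 0.9910876294161597
```

View pics/w7o.png

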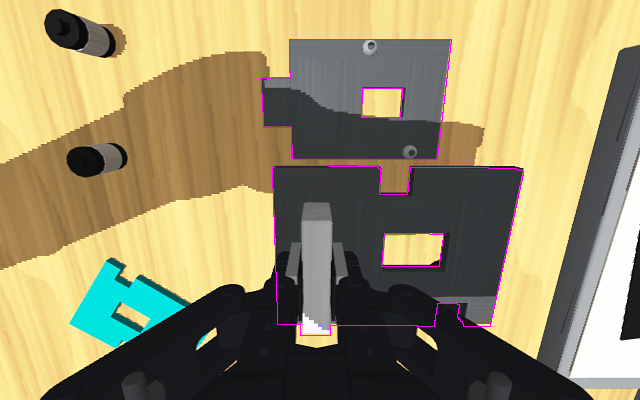

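Overlay: both outlines sit well, with the base at (370,100) and the held plate at (400,245). Measured position readings have a 2 mm jitter, so I take the relative shift from the picture, masking out the fingers.

```bash
cat >> fit.py <<'E'
def relfit(name,base,dz,b0):
    """held plate relative to base, from several frames; dz = TCP z minus plate underside"""
    out=[]
    for i in range(4):
        o=status.get_obs(); e=o['ee_pos']; k=cams.get_calibration('wrist'); im=cams.grab_frame('wrist')
        zo=rot(k['attitude'])[2,2]*0+k['position'][2]-145-dz
        fm=np.zeros((400,640),np.float32); fm[:195]=1; fm[:300,370:]=1
        t,q=fit(im,k,name,(e[0]+42,e[1]+1.6,b0[2]),zo=zo,bg=fm)
        held=1-cv2.dilate((render(k,name,t,zo)>.1).astype(np.float32),np.ones((9,9)))
        b,q2=fit(im,k,base,b0,bg=held)
        out.append(np.r_[b-t,b,e,k['position'],q,q2]); print(np.round(out[-1],3))
    print('mean',np.round(np.mean(out,0),3)); return im,k,t,b,zo
E
python3 - <<'E'
from fit import *
relfit('small_top','small_base',13.5,(625.3,188,-.007))
E
```

```text
[ 8.50000e-01  8.75190e+01  4.00000e-03  6.25285e+02  1.89039e+02
 -9.00000e-03  5.82550e+02  1.02137e+02  1.30877e+02  5.83352e+02
  1.76733e+02  2.74549e+02  9.12000e-01  9.91000e-01]
[ 5.49000e-01  8.82320e+01  3.00000e-03  6.25191e+02  1.89166e+02
 -1.10000e-02  5.82712e+02  1.01629e+02  1.31225e+02  5.83540e+02
  1.76222e+02  2.74892e+02  9.21000e-01  9.86000e-01]
[ 1.60000e-01  8.84000e+01  6.00000e-03  6.25158e+02  1.89180e+02
 -8.00000e-03  5.82991e+02  1.01510e+02  1.31534e+02  5.83737e+02
  1.76089e+02  2.75230e+02  9.20000e-01  9.89000e-01]
[-2.60000e-01  8.76740e+01  8.00000e-03  6.25067e+02  1.88606e+02
 -7.00000e-03  5.83197e+02  1.01690e+02  1.31786e+02  5.83905e+02
  1.76172e+02  2.75525e+02  9.17000e-01  9.86000e-01]
mean [ 3.25000e-01  8.79560e+01  5.00000e-03  6.25175e+02  1.88998e+02
 -9.00000e-03  5.82862e+02  1.01741e+02  1.31355e+02  5.83634e+02
  1.76304e+02  2.75049e+02  9.17000e-01  9.88000e-01]
```

Request:
{"method": "apply_moves", "body": {
  "steps": [
    {"x":0.0435,"y":0,"z":0,"turn":0},
    {"x":0.0435,"y":0,"z":0,"turn":0},
    {"x":0,"y":0,"z":0.04,"turn":0},
    {"x":0,"y":0,"z":0.04,"turn":0},
    {"x":0,"y":0,"z":0,"turn":0}
  ]
}}

```text
clock: 8.32
ee_pos: [581.8, 188.9, 49.6]
orientation: [-3.135, 0.002, 1.561]
wrist_force: [-0.0, -0.2, -3.0]
opening: 12.7
```

Run:
```python
from fit import *
k=cams.get_calibration('scene');s=cams.grab_frame('scene'); k2=cams.get_calibration('side'); s2=cams.grab_frame('side')
for i in range(3):
    cams.grab_frame('wrist'); o=status.get_obs(); print(o['clock'],np.round(o['ee_pos'],1),o['orientation'],o['wrist_force'])
a=proj(k,[[625,189,12]])[0].astype(int); b=proj(k2,[[625,189,12]])[0].astype(int)
c=lambda im,p: cv2.resize(im[p[1]-50:p[1]+50,p[0]-65:p[0]+65],(390,300),interpolation=cv2.INTER_CUBIC)
save(np.hstack([c(s,a),c(s2,b)]),'c1.png')
```

```text
8.475 [586.1 189.9  53.9] [ 3.13893891e+00 -5.73410066e-04  1.56077225e+00] [-0.43738763 -0.07076463 -4.00672928]
8.525 [586.3 190.2  54.3] [ 3.13818957e+00 -9.39953971e-04  1.56108023e+00] [ 0.43799903 -0.40053414 -2.59413161]
8.575 [586.2 190.4  54.3] [ 3.13826455e+00 -1.09334474e-03  1.56133534e+00] [ 0.30022574 -0.28664235 -2.43584395]
```

View pics/c1.png

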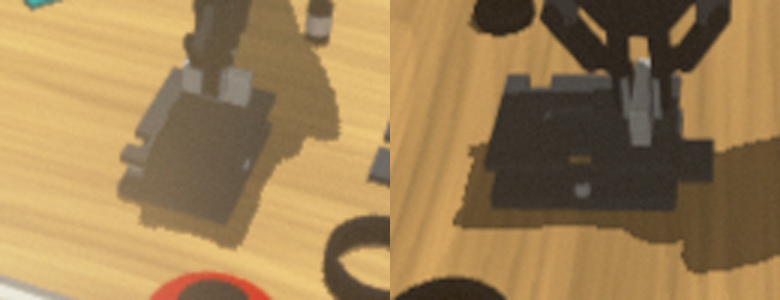

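Crop (scene left, side right): the held plate hovers over the small base, roughly aligned. I'll let the arm settle and read again.

Request:
{"method": "apply_moves", "body": {
  "steps": [
    {"x":0,"y":0,"z":0,"turn":0},
    {"x":0,"y":0,"z":0,"turn":0},
    {"x":0,"y":0,"z":0,"turn":0},
    {"x":0,"y":0,"z":0,"turn":0}
  ]
}}

```text
clock: 9.07
ee_pos: [584.6, 190.3, 52.3]
orientation: [3.142, -0.0, 1.562]
wrist_force: [-0.4, 0.1, -3.0]
opening: 12.6
```

Run:
```python
from fit import *
for i in range(8):
    cams.grab_frame('wrist'); o=status.get_obs(); print(round(o['clock'],3),np.round(o['ee_pos'],1),np.round(o['joint_velocities'],3)[:4])
```

```text
9.125 [584.6 190.3  52.3] [-0.     0.001  0.002 -0.002]
9.175 [584.6 190.3  52.3] [ 0.     0.    -0.002 -0.001]
9.225 [584.6 190.3  52.2] [-0.001  0.002 -0.     0.001]
9.275 [584.6 190.3  52.2] [ 0.001  0.001 -0.001  0.   ]
9.325 [584.6 190.3  52.2] [ 0.001 -0.001 -0.001  0.001]
9.375 [584.6 190.3  52.2] [-0.     0.001  0.002 -0.001]
9.425 [584.6 190.3  52.2] [-0.001  0.     0.001 -0.   ]
9.475 [584.6 190.3  52.3] [-0.002  0.001  0.001 -0.   ]
```

Request:
{"method": "apply_moves", "body": {
  "steps": [
    {"x":-0.0015,"y":-0.0014,"z":0.005,"turn":0},
    {"x":0,"y":0,"z":0.006,"turn":0},
    {"x":0,"y":0,"z":0.004,"turn":0},
    {"x":0,"y":0,"z":0,"turn":0},
    {"x":0,"y":0,"z":0,"turn":0}
  ]
}}

```text
clock: 10.1
ee_pos: [583.3, 188.8, 37.3]
orientation: [3.142, -0.0, 1.562]
wrist_force: [0.5, -0.3, -2.8]
opening: 13.2
```

Request:
{"method": "apply_moves", "body": {
  "steps": [
    {"x":0,"y":0,"z":0.003,"turn":0},
    {"x":0,"y":0,"z":0.003,"turn":0},
    {"x":0,"y":0,"z":0.002,"turn":0},
    {"x":0,"y":0,"z":0,"turn":0},
    {"x":0,"y":0,"z":0,"turn":0}
  ]
}}

```text
clock: 10.72
ee_pos: [583.3, 188.8, 29.3]
orientation: [3.142, -0.0, 1.562]
wrist_force: [0.1, 0.4, -3.5]
opening: 12.6
```

It is past the stud tips with no contact force, so I continue down.

Request:
{"method": "apply_moves", "body": {
  "steps": [
    {"x":0,"y":0,"z":0.002,"turn":0},
    {"x":0,"y":0,"z":0.001,"turn":0},
    {"x":0,"y":0,"z":0.001,"turn":0},
    {"x":0,"y":0,"z":0,"turn":0},
    {"x":0,"y":0,"z":0,"turn":0}
  ]
}}

```text
clock: 11.35
ee_pos: [583.1, 188.8, 25.5]
orientation: [-3.141, -0.0, 1.562]
wrist_force: [-1.4, -0.5, 0.5]
opening: 12.9
```

Request:
{"method": "apply_moves", "body": {
  "steps": [
    {"x":0,"y":0,"z":0,"turn":0},
    {"x":0,"y":0,"z":0,"turn":0},
    {"x":0,"y":0,"z":0,"turn":0},
    {"x":0,"y":0,"z":-0.02,"turn":0},
    {"x":0,"y":0,"z":-0.05,"turn":0}
  ],
  "hand": 130
}}

```text
clock: 11.98
ee_pos: [581.8, 188.4, 95.1]
orientation: [-3.138, 0.001, 1.562]
wrist_force: [0.3, 0.4, 0.9]
opening: 41.7
```

Request:
{"method": "apply_moves", "body": {
  "steps": [
    {"x":0.03,"y":0,"z":-0.05,"turn":0},
    {"x":0.03,"y":0,"z":-0.05,"turn":0},
    {"x":0,"y":0,"z":0,"turn":0},
    {"x":0,"y":0,"z":0,"turn":0},
    {"x":0,"y":0,"z":0,"turn":0}
  ]
}}

```text
clock: 12.6
ee_pos: [583.0, 247.3, 194.3]
orientation: [-3.139, 0.002, 1.56]
wrist_force: [0.7, 0.2, 0.3]
opening: 42.1
```

Run:
```python
from fit import *
for i in range(3): k=cams.get_calibration('wrist'); im=cams.grab_frame('wrist')
o=status.get_obs(); e=o['ee_pos'];print(o['clock'],np.round(e,1),o['orientation'],o['opening'])
for zo in (12,20):
    t,q=fit(im,k,'small_top',(625,189,-.01),zo=zo); print(zo,np.round(t,3),q)
save(im,'w8.png')
```

```text
12.75 [583.4 247.7 194.3] [-3.13973699e+00  1.19143750e-03  1.56043056e+00] 41.9334038825956
12 [ 6.23610e+02  1.90193e+02 -1.10000e-02] 0.8316631130063966
20 [ 6.21628e+02  1.93403e+02 -2.70000e-02] 0.8117466802860062
```

Small top fits as seated: z is +12.1 mm against its height when gripped, and position and yaw match. Now over to the square pair.

Request:
{"method": "apply_moves", "body": {
  "steps": [
    {"x":-0.057,"y":0.003,"z":0,"turn":0},
    {"x":-0.057,"y":0.003,"z":0,"turn":0},
    {"x":-0.057,"y":0.003,"z":0,"turn":0},
    {"x":-0.057,"y":0.003,"z":0,"turn":0},
    {"x":-0.057,"y":0.003,"z":0,"turn":0}
  ]
}}

```text
clock: 13.38
ee_pos: [595.8, -38.5, 194.8]
orientation: [-3.141, 0.0, 1.561]
wrist_force: [0.9, 0.1, -0.0]
opening: 41.8
```

Request:
{"method": "apply_moves", "body": {
  "steps": [
    {"x":-0.057,"y":0,"z":0,"turn":0},
    {"x":-0.05,"y":0,"z":0,"turn":0},
    {"x":0,"y":0,"z":0,"turn":0},
    {"x":0,"y":0,"z":0,"turn":0},
    {"x":0,"y":0,"z":0,"turn":0}
  ]
}}

```text
clock: 14.0
ee_pos: [595.4, -141.4, 194.9]
orientation: [-3.141, -0.001, 1.564]
wrist_force: [0.2, 0.6, -0.3]
opening: 42.0
```

Run:
```python
from fit import *
for i in range(4): k=cams.get_calibration('wrist'); im=cams.grab_frame('wrist')
o=status.get_obs(); e=o['ee_pos'];print(o['clock'],np.round(e,1),o['orientation'],o['opening'])
save(im,'w9.png')
for t,z in [('square_top',0),('square_base',0),('square_seat',12),('square_grip',25)]:
    r=landmark_of(t,'wrist'); print(t,[(np.round(a['xy']),round(a['conf'],2),np.round(ray(k,a['xy'],z)[:2])) for a in r[:3]])
best=max((fit(im,k,'square_base',(615,-215,a)) for a in (-.4,-.2,0,.2,.4)),key=lambda r:r[1]); print(best)
```

```text
14.2 [ 595.4 -142.2  195.3] [-3.14148651e+00 -2.94771883e-04  1.56353629e+00] 42.12289521834749
square_top []
square_base [(array([327., 234.]), 0.64, array([ 608., -210.]))]
square_seat [(array([327., 239.]), 0.96, array([ 607., -212.]))]
square_grip [(array([126., 336.]), 0.97, array([ 342., -343.]))]
(array([ 6.08499839e+02, -2.08708979e+02, -1.71459188e-01]), np.float64(0.8118454735862229))
```

Run:
```python
from fit import *
for i in range(2): k=cams.get_calibration('wrist'); im=cams.grab_frame('wrist')
save(im,'w10.png'); it=[]
for thr in (60,80,95):
    b=max((fit(im,k,'square_base',(608,-211,a),thr=thr) for a in (-.5,-.3,-.1)),key=lambda r:r[1]); print(thr,b)
overlay(im,k,[('square_base',b[0],0)],'w10o.png')
m=(cv2.cvtColor(im,cv2.COLOR_RGB2HSV)[:,:,1]<95).astype(np.uint8)
R=render(k,'square_base',b[0],0)>.5
for r in range(150,330,8): print(r,''.join('#' if m[r,c] and R[r,c] else 'm' if m[r,c] else 'r' if R[r,c] else '.' for c in range(210,450,4)))
```

```text
60 (array([ 6.08309932e+02, -2.08763825e+02, -1.72951538e-01]), np.float64(0.8362100624311422))
80 (array([ 6.08319721e+02, -2.08210738e+02, -1.87575752e-01]), np.float64(0.8407912193945242))
95 (array([ 6.08089775e+02, -2.08193844e+02, -1.87592423e-01]), np.float64(0.8425036040365209))
150 ............................................................
158 ............................................................
166 ............................................................
174 ............................................................
182 ............................................................
190 ..................######r...................................
198 ..................#################rr.......................
206 ............r#rr.############################...............
214 ............################....#############...............
222 ............###############m...........#####................
230 ...........################............#####................
238 .............r#############...........#####.................
246 ..............mm##########m..........m#####.................
254 ............mmm##################....#####m.................
262 .........mmmmmmm##########################mmm...............
270 ........mmmmmmmmm..........mr############mmmmm..............
278 .......mmmmmmmmmm....................mmm#mmmmmm.............
286 .....mmmmmmmmmmmm....................mmmmmmmmmmmm...........
294 ...mmmmmmmmmmmmm......................mmmmmmmmmmmmm.....mmmm
302 mmmmmmmmmmmmmmmm.....m...mm...........mmmmmmmmmmmmmmmmmmmmmm
310 mmmmmmmmmmmmmmmmmmmmmm...mm............mmmmmmmmmmmmmmmmmmmmm
318 mmmmmmmmmmmmmmmmmmmmmm.mmmmm...........mmmmmmmmmmmmmmmmmmmmm
326 mmmmmmmmmmmmmm.........mmmmm............mmmmmmmmmmmmmmmmmmmm
```

The square base fit is right (about 608, −208, yaw −0.18); only the fingers spoil the score. On to the square top.

Request:
{"method": "apply_moves", "body": {
  "steps": [
    {"x":-0.05,"y":-0.02,"z":0,"turn":0},
    {"x":-0.05,"y":-0.02,"z":0,"turn":0},
    {"x":-0.04,"y":-0.02,"z":0.02,"turn":0},
    {"x":0,"y":0,"z":0,"turn":0},
    {"x":0,"y":0,"z":0,"turn":0}
  ]
}}

```text
clock: 15.12
ee_pos: [534.4, -282.2, 175.3]
orientation: [3.141, -0.001, 1.562]
wrist_force: [-0.2, -0.2, 0.4]
opening: 41.9
```

Run:
```python
from fit import *
for i in range(5): k=cams.get_calibration('wrist'); im=cams.grab_frame('wrist')
o=status.get_obs(); e=o['ee_pos'];print(o['clock'],np.round(e,1),o['orientation'],o['opening'])
save(im,'w11.png'); fm=np.zeros((400,640),np.float32); fm[:245]=1; fm[:400,275:360]=1; fm[300:]=0
for t,z in [('square_top',0),('square_grip',25)]:
    r=landmark_of(t,'wrist'); print(t,[(np.round(a['xy']),round(a['conf'],2),np.round(ray(k,a['xy'],z)[:2])) for a in r[:3]])
b=max((fit(im,k,'square_top',(535,-368,a),bg=fm) for a in (-.3,0,.3)),key=lambda r:r[1]); print(b)
p=b[0];print('grip',p[:2]-42*np.array([np.cos(p[2]),np.sin(p[2])]))
overlay(im,k,[('square_top',p,0)],'w11o.png')
b=fit(im,k,'square_base',(608,-208.5,-.18),bg=fm); print(b)
```

```text
15.375 [ 534.9 -281.5  175.5] [ 3.14088213e+00 -2.56289686e-04  1.56409539e+00] 41.729868136177174
square_top [(array([316., 250.]), 0.93, array([ 534., -362.])), (array([154., 268.]), 0.85, array([ 333., -386.])), (array([191., 120.]), 0.52, array([ 402., -210.]))]
square_grip [(array([281., 261.]), 0.9, array([ 495., -364.])), (array([142., 246.]), 0.59, array([ 341., -344.]))]
(array([ 5.32394353e+02, -3.62008425e+02,  8.15291710e-02]), np.float64(0.9466590736522399))
grip [ 490.53386282 -365.42885781]
(array([ 6.08233675e+02, -2.07655410e+02, -1.78337776e-01]), np.float64(0.9698838248436104))
```

Request:
{"method": "apply_moves", "body": {
  "steps": [
    {"x":-0.042,"y":-0.0219,"z":0,"turn":0},
    {"x":-0.0422,"y":-0.0219,"z":0,"turn":0},
    {"x":0,"y":0,"z":0.06,"turn":-0.088},
    {"x":0,"y":0,"z":0,"turn":0},
    {"x":0,"y":0,"z":0,"turn":0}
  ]
}}

```text
clock: 16.1
ee_pos: [490.6, -366.2, 116.4]
orientation: [3.141, 0.0, 1.65]
wrist_force: [1.1, -0.7, 0.0]
opening: 41.9
```

Run:
```python
from fit import *
for i in range(6): k=cams.get_calibration('wrist'); im=cams.grab_frame('wrist')
o=status.get_obs(); e=o['ee_pos'];print(o['clock'],np.round(e,1),o['orientation'],o['opening'])
fm=np.zeros((400,640),np.float32); fm[:240]=1; fm[:255,282:350]=1
for p0 in [(532.4,-362,.08),(532,-362,0)]:
    p,q=fit(im,k,'square_top',p0,bg=fm); print(np.round(p,3),q,'grip',p[:2]-42*np.array([np.cos(p[2]),np.sin(p[2])]))
overlay(im,k,[('square_top',p,0)],'w12o.png')
```

```text
16.4 [ 490.3 -366.6  116.6] [3.13989812e+00 1.29470552e-03 1.65031763e+00] 41.45134972468645
[ 5.32698e+02 -3.61474e+02  8.00000e-02] 0.9817956538314907 grip [ 490.83403054 -364.85047796]
[ 5.32659e+02 -3.61676e+02  7.70000e-02] 0.9786889924840643 grip [ 490.78361784 -364.91258379]
```

View pics/w12o.png

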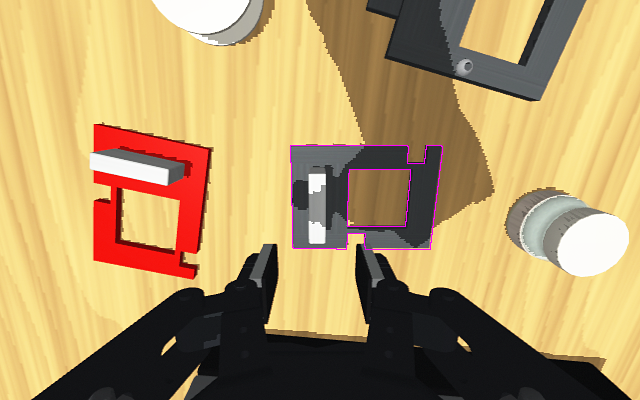

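Last picture viewed: the fit is tight on the dark square top at (365,195), with the rib at (317,208) between the jaws and the red look-alike clear at left. Descend and grip.

Request:
{"method": "apply_moves", "body": {
  "steps": [
    {"x":0.0017,"y":0.0003,"z":0.04,"turn":0},
    {"x":0,"y":0,"z":0.04,"turn":0},
    {"x":0,"y":0,"z":0.023,"turn":0},
    {"x":0,"y":0,"z":0,"turn":0},
    {"x":0,"y":0,"z":0,"turn":0}
  ]
}}

```text
clock: 17.02
ee_pos: [490.3, -365.5, 13.5]
orientation: [3.14, 0.001, 1.65]
wrist_force: [0.1, 0.1, 0.4]
opening: 41.8
```

Request:
{"method": "apply_moves", "body": {
  "steps": [
    {"x":0,"y":0,"z":0,"turn":0},
    {"x":0,"y":0,"z":0,"turn":0},
    {"x":0,"y":0,"z":0,"turn":0},
    {"x":0,"y":0,"z":0,"turn":0},
    {"x":0,"y":0,"z":0,"turn":0}
  ],
  "hand": 255
}}

```text
clock: 17.65
ee_pos: [490.6, -365.4, 13.8]
orientation: [3.14, 0.001, 1.65]
wrist_force: [0.6, 1.5, 5.1]
opening: 12.9
```

Request:
{"method": "apply_moves", "body": {
  "steps": [
    {"x":0,"y":0,"z":-0.01,"turn":0},
    {"x":0,"y":0,"z":-0.03,"turn":0},
    {"x":0,"y":0,"z":-0.04,"turn":0},
    {"x":0,"y":0,"z":-0.04,"turn":0},
    {"x":0,"y":0,"z":0,"turn":0}
  ]
}}

```text
clock: 18.27
ee_pos: [491.2, -366.4, 135.8]
orientation: [3.137, 0.004, 1.65]
wrist_force: [0.2, 0.6, -2.7]
opening: 12.7
```

Request:
{"method": "apply_moves", "body": {
  "steps": [
    {"x":0,"y":0,"z":0,"turn":0.1285},
    {"x":0,"y":0,"z":0,"turn":0.1285},
    {"x":0.0438,"y":0.0229,"z":0,"turn":0},
    {"x":0.0438,"y":0.0229,"z":0,"turn":0},
    {"x":0,"y":0,"z":0,"turn":0}
  ]
}}

```text
clock: 18.9
ee_pos: [553.0, -279.7, 130.3]
orientation: [-3.14, -0.005, 1.402]
wrist_force: [-0.7, -0.3, -2.9]
opening: 12.8
```

Request:
{"method": "apply_moves", "body": {
  "steps": [
    {"x":0,"y":0,"z":0,"turn":0},
    {"x":0,"y":0,"z":0,"turn":0},
    {"x":0,"y":0,"z":0,"turn":0},
    {"x":0,"y":0,"z":0,"turn":0}
  ]
}}

```text
clock: 19.4
ee_pos: [549.7, -287.4, 132.3]
orientation: [-3.141, 0.0, 1.392]
wrist_force: [0.5, -0.2, -2.5]
opening: 12.9
```

```bash
sed -i 's/(e\[0\]+42,e\[1\]+1.6,b0\[2\])/(e[0]+42*np.cos(b0[2]),e[1]+42*np.sin(b0[2]),b0[2])/' fit.py
python3 - <<'E'
from fit import *
relfit('square_top','square_base',13.5,(608.2,-207.7,-.178)); print(status.get_obs()['orientation'])
E
```

```text
[ 1.66550e+01  8.76590e+01 -6.00000e-03  6.08140e+02 -2.07719e+02
 -1.78000e-01  5.49701e+02 -2.87419e+02  1.32311e+02  5.62611e+02
 -2.14224e+02  2.76120e+02  8.65000e-01  9.82000e-01]
[ 1.66000e+01  8.77300e+01 -6.00000e-03  6.08139e+02 -2.07554e+02
 -1.79000e-01  5.49871e+02 -2.87257e+02  1.32339e+02  5.62718e+02
 -2.14041e+02  2.76139e+02  8.67000e-01  9.82000e-01]
[ 1.62500e+01  8.74210e+01 -6.00000e-03  6.08115e+02 -2.07527e+02
 -1.75000e-01  5.49946e+02 -2.87116e+02  1.32331e+02  5.62801e+02
 -2.13888e+02  2.76146e+02  8.64000e-01  9.71000e-01]
[ 1.62220e+01  8.74280e+01 -1.10000e-02  6.08202e+02 -2.07512e+02
 -1.81000e-01  5.50062e+02 -2.86944e+02  1.32348e+02  5.62863e+02
 -2.13767e+02  2.76146e+02  8.63000e-01  9.74000e-01]
mean [ 1.64320e+01  8.75600e+01 -7.00000e-03  6.08149e+02 -2.07578e+02
 -1.78000e-01  5.49895e+02 -2.87184e+02  1.32332e+02  5.62748e+02
 -2.13980e+02  2.76138e+02  8.65000e-01  9.77000e-01]
[ 3.14157876e+00 -9.79559651e-05  1.39256260e+00]
```

Request:
{"method": "apply_moves", "body": {
  "steps": [
    {"x":0.044,"y":0,"z":0,"turn":0},
    {"x":0.044,"y":0,"z":0,"turn":0},
    {"x":0,"y":0,"z":0.04,"turn":0},
    {"x":0,"y":0,"z":0.04,"turn":0},
    {"x":0,"y":0,"z":0,"turn":0}
  ]
}}

```text
clock: 20.23
ee_pos: [563.4, -198.9, 49.8]
orientation: [-3.135, -0.001, 1.393]
wrist_force: [0.9, -0.2, -3.2]
opening: 12.7
```

Request:
{"method": "apply_moves", "body": {
  "steps": [
    {"x":0,"y":0,"z":0,"turn":0},
    {"x":0,"y":0,"z":0,"turn":0},
    {"x":0,"y":0,"z":0,"turn":0},
    {"x":0,"y":0,"z":0,"turn":0},
    {"x":0,"y":0,"z":0,"turn":0}
  ]
}}

```text
clock: 20.85
ee_pos: [565.9, -200.2, 52.6]
orientation: [3.141, -0.0, 1.393]
wrist_force: [-0.7, -0.4, -2.7]
opening: 12.7
```

Request:
{"method": "apply_moves", "body": {
  "steps": [
    {"x":0,"y":0.0005,"z":0.005,"turn":0},
    {"x":0,"y":0,"z":0.006,"turn":0},
    {"x":0,"y":0,"z":0.004,"turn":0},
    {"x":0,"y":0,"z":0,"turn":0},
    {"x":0,"y":0,"z":0,"turn":0}
  ]
}}

```text
clock: 21.48
ee_pos: [566.3, -200.3, 37.2]
orientation: [-3.142, 0.0, 1.393]
wrist_force: [-0.4, -0.6, -2.8]
opening: 12.8
```

Request:
{"method": "apply_moves", "body": {
  "steps": [
    {"x":0,"y":0,"z":0.003,"turn":0},
    {"x":0,"y":0,"z":0.003,"turn":0},
    {"x":0,"y":0,"z":0.002,"turn":0},
    {"x":0,"y":0,"z":0,"turn":0},
    {"x":0,"y":0,"z":0,"turn":0}
  ]
}}

```text
clock: 22.1
ee_pos: [566.3, -200.3, 29.3]
orientation: [3.142, 0.0, 1.393]
wrist_force: [0.1, -0.0, -2.1]
opening: 12.7
```

Request:
{"method": "apply_moves", "body": {
  "steps": [
    {"x":0,"y":0,"z":0.002,"turn":0},
    {"x":0,"y":0,"z":0.001,"turn":0},
    {"x":0,"y":0,"z":0.0008,"turn":0},
    {"x":0,"y":0,"z":0,"turn":0},
    {"x":0,"y":0,"z":0,"turn":0}
  ]
}}

```text
clock: 22.72
ee_pos: [566.2, -200.2, 25.8]
orientation: [-3.142, -0.0, 1.393]
wrist_force: [-1.8, 2.3, 2.8]
opening: 13.0
```

Request:
{"method": "apply_moves", "body": {
  "steps": [
    {"x":0,"y":0,"z":0,"turn":0},
    {"x":0,"y":0,"z":0,"turn":0},
    {"x":0,"y":0,"z":0,"turn":0},
    {"x":0,"y":0,"z":-0.02,"turn":0},
    {"x":0,"y":0,"z":-0.05,"turn":0}
  ],
  "hand": 130
}}

```text
clock: 23.35
ee_pos: [564.9, -199.7, 95.4]
orientation: [-3.138, -0.001, 1.393]
wrist_force: [0.5, -0.0, -0.1]
opening: 41.7
```

Request:
{"method": "apply_moves", "body": {
  "steps": [
    {"x":0.035,"y":0,"z":-0.04,"turn":0},
    {"x":0.035,"y":0,"z":-0.04,"turn":0},
    {"x":0,"y":0,"z":0,"turn":0},
    {"x":0,"y":0,"z":0,"turn":0},
    {"x":0,"y":0,"z":0,"turn":0}
  ]
}}

```text
clock: 23.98
ee_pos: [577.6, -132.6, 174.8]
orientation: [-3.14, 0.001, 1.391]
wrist_force: [0.6, 0.5, -0.7]
opening: 41.7
```

Run:
```python
from fit import *
for i in range(6): k=cams.get_calibration('wrist'); im=cams.grab_frame('wrist')
o=status.get_obs(); e=o['ee_pos'];print(o['clock'],np.round(e,1),o['orientation'],o['opening'],np.round(o['wrist_force'],1))
fm=np.zeros((400,640),np.float32); fm[:240]=1; fm[:300,282:350]=1
for zo in (12,20):
    print('sq wrist',zo,fit(im,k,'square_top',(608,-207.6,-.178),zo=zo,bg=fm))
for c in ('scene','side'):
    k=cams.get_calibration(c); im=cams.grab_frame(c); save(im,c+'9.png')
    for n,p in (('small_top',(625.2,189,-.009)),('square_top',(608.1,-207.6,-.178)),('long_top',(524.9,381.6,-.025))):
        for zo in ((0,) if n[0]=='l' else (12,20)): print(c,n,zo,[np.round(x,3) for x in fit(im,k,n,p,zo=zo)])
```

```text
24.275 [ 578.3 -131.8  175. ] [-3.14067272e+00  2.02316486e-04  1.39193662e+00] 42.10708471823433 [ 0.8 -0.5  0.3]
sq wrist 12 (array([ 6.07096599e+02, -2.05103595e+02, -1.47103484e-01]), np.float64(0.8337484433374844))
sq wrist 20 (array([ 6.06520218e+02, -2.02182077e+02, -1.63761003e-01]), np.float64(0.8203077851538926))
scene small_top 12 [array([ 6.30474e+02,  1.89443e+02, -1.50000e-02]), np.float64(0.885)]
scene small_top 20 [array([ 6.38802e+02,  1.91962e+02, -1.30000e-02]), np.float64(0.877)]
scene square_top 12 [array([ 6.12493e+02, -2.03167e+02, -1.15000e-01]), np.float64(0.755)]
scene square_top 20 [array([ 6.21687e+02, -1.94984e+02, -1.37000e-01]), np.float64(0.759)]
scene long_top 0 [array([ 5.25607e+02,  3.80487e+02, -3.20000e-02]), np.float64(0.882)]
side small_top 12 [array([6.22322e+02, 1.94200e+02, 3.00000e-03]), np.float64(0.815)]
side small_top 20 [array([ 6.20373e+02,  2.00960e+02, -3.60000e-02]), np.float64(0.824)]
side square_top 12 [array([ 6.06164e+02, -1.99102e+02, -3.20000e-01]), np.float64(0.659)]
side square_top 20 [array([ 6.04959e+02, -1.86614e+02, -4.08000e-01]), np.float64(0.62)]
side long_top 0 [array([ 5.24974e+02,  3.77829e+02, -2.30000e-02]), np.float64(0.916)]
```

The plate-only model ignores the base under it. One combined check (base plus top) for the square:

Run:
```python
import fit as F
from fit import *
k=cams.get_calibration('wrist'); im=cams.grab_frame('wrist')
o=status.get_obs(); print(o['clock'],np.round(o['ee_pos'],1))
fm=np.zeros((400,640),np.float32); fm[:240]=1; fm[:300,290:345]=1
# rib-only fit (bright aluminium) at the home and the 8 mm-high hypotheses
r0=F.render; B=r0(k,'square_base',(608.15,-207.6,-.178),0)
F.render=lambda k,n,p,z,shape=(400,640): np.maximum(B,r0(k,n,p,z))
for zo in (12,16,20): print('combined',zo,F.fit(im,k,'square_top',(608.15,-207.6,-.178),zo=zo,bg=fm))
r=landmark_of('square_grip','wrist'); print([(a['xy'],round(a['conf'],2),np.round(ray(k,a['xy'],37)[:2],1)) for a in r[:2]],'expect grip',608.15-41.3,-207.6+7.4)
```

```text
24.425 [ 578.5 -131.4  175.3]
combined 12 (array([ 6.06854934e+02, -2.07679190e+02, -1.88635591e-01]), np.float64(0.9593188268684958))
combined 16 (array([ 6.06932258e+02, -2.05503433e+02, -1.89648650e-01]), np.float64(0.9424964936886395))
combined 20 (array([ 6.06844461e+02, -2.03939307e+02, -2.06632746e-01]), np.float64(0.9295601353429714))
[([317.7, 254.2], 0.85, array([ 567.3, -198.8]))] expect grip 566.85 -200.2
```

```bash
python3 -c "
from station import ticket; print(ticket.sign_off())"
```

```text
the job is handed in; nothing more can be done
None
```

I put the small-window and square-window upper halves on their own lower halves with the ribs at the tab ends, let go of both, and handed the job in at about 24 s. The sign-off gives no verdict.

**Lowering:** Both plates went below the stud tips with no contact force. Both touched with the plate 12.1 mm higher than when I gripped it, against 12 mm for fully home. I released each only after contact.

**Square top:** A final wrist-camera fit that included the lower half matched the seated height best (overlap 0.96, against 0.93 for riding 8 mm high). It put the plate about 1.3 mm and 0.01 rad from its seat.

**Small top:** A wrist-camera fit after release put it about 2 mm from its seat with matching yaw. That fit left out the lower half, so its overlap was only 0.83.

**Other things on the bench:** The final side and scene fits put the long top 1.3 to 3.8 mm from the first wrist fit, which is within what those views can resolve. I never gripped it or any bystander, but I did not measure the bystanders again at the end.

**Checks that disagreed:**
- **Scene and side cameras:** the final fits of both placed plates, also without the lower halves, were poor (overlap 0.62 to 0.89, up to 10 mm off in position at the seated height). I did not rely on them.
- **First square wrist fit:** the fit without the lower half was also poor (overlap 0.83), so I repeated it with the lower half included.
- **Extra mishaps:** one move was refused for an empty row and did nothing.

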